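Show a counting slide label up

TASK

Four thick glass counting slides stand drying on end in the drain rack, put in any way round; each has a small square notch in one corner that tells its frosted end and its label face. Take the slide from the first slot, at the right-hand end of the row, and hold it up at least 15 cm above the worktop, about level, with the frosted label side facing up and the frosted end pointing to the right as seen from the robot (the microscope's side), the way round it goes on the stage. Finish while still holding it there, and leave the other slides and the things round the rack as they are.

Things in the scene. Friction and masses are not known exactly. Their poses are not given: they have to be found in the camera images.
- slide_a: counting slide of clear glass, 76 x 40 x 6 mm, 45 g; four are alike. Origin at its centre; x runs along the 76 mm to the frosted end, y along the 40 mm, z out of the label face, which has the white frosted field on the 20 mm next to that end. An 8 x 8 mm square notch goes through the corner at +x, -y: looking at the label face with the frosted end upward, it is the top right corner
- slide_b: another, alike: size, axes, notch as slide_a. At the start each slide stands on a short end in the rack, frosted end up or down, label face to either side; which slide is in which slot differs. The field shows through the glass from the back too; seen from there, frosted end upward, the notch is top left
- slide_c: another of the four alike counting slides; size, axes, notch as slide_a
- slide_d: another of the four alike counting slides; size, axes, notch as slide_a
- rack: fixed drain rack: steel tray 186 x 78 x 8 mm, along its middle a white bar with four pairs of fins (18 mm wide, tops at 34 mm). Origin under its centre; x runs along the row, from the first slot to the robot's left and ahead. Slots at x = -60 (first), -20, 20, 60 mm; the slides' faces look along +x or -x, their 40 mm width is along y, their upper ends are 92 mm high
- first_slot (a point): the floor of the first slot, where the wanted slide stands, 16 mm above the worktop: the right-hand end of the row. A slot is 7.5 mm wide, 18 mm deep, so a slide may lean a few degrees
- case_front (a point): the middle of the front of the black tool case at the left end of the worktop, 0.1 m up, fixed; its axes are those of the robot's base: y points left, so the microscope's side, the right, is -y
- petri_dish: round covered dish, 57 mm across, 13 mm high, a bystander; origin under its centre
- tweezers: fine tweezers, 118 mm long, lying flat, a bystander; origin under the middle
- vial_amber: small amber vial, 22 mm across, 44 mm high, a bystander; origin under its centre
- masking_tape: roll of masking tape lying flat, 104 mm across, 25 mm high, a bystander; origin under its centre

How it is judged:
By the outcome, as a careful person would: the job done as asked, in the order asked, and still so for the second after the job is handed in, while the arm keeps its last pose, push and grip.
It also fails if it takes over 38 s, if anything falls off the work surface, if the arm or the gripper's body presses on something with over 40 N, if the wrist force passes 120 N, or if a joint passes its speed limit or range.

ROBOT

A 6-joint arm with a two-finger parallel gripper is mounted at the origin on a cart in front of the work surface, level with it; the furniture and walls round the work are solid. World frame = base frame: x ahead of the robot, y to its left, z up, the work surface at z = 0. Lengths are in m, angles in rad, forces in N, time in s.
With the tool pointing down it reaches from about 0.35 to 0.95 m from the base axis. Payload 17.4 kg.
Tool frame: the origin (TCP) lies between the finger pads; the fingertips stand 17 mm ahead of it and the grasp point (between the pads) lies 2 mm behind it; z points along the fingers, y is the line along which they close (so a half turn about z gives the same grasp; the last joint's range is limited). The gripper opens to 93 mm and grips with 3 to 60 N. Pads are 15 mm wide; open, the fingers measure 128 mm over their backs; the gripper's body (75 mm by 188 mm) begins 65 mm behind the grasp point.
Start: joints at [-1.327, 0.116, 1.442, -0, 1.584, -0.038], TCP at [0.188, -0.648, 0.236] pointing down, gripper open.
Joint ranges: [-2.83, 2.83], [-0.83, 2.19], [0.07, 2.5], [-1.14, 4.28], [0.01, 3], [-2.97, 2.97]. Speed limits (rad/s): [1.89, 1.89, 2.22, 3.14, 3.14, 3.14].

INTERFACE

Orientations are given as a 3x3 rotation matrix whose columns are the frame's x, y, z axes.
In Python, from plant import ctrl, read_camera, look_for gives the robot as it stands. Calls block until the motion is done:
- ctrl.move_to(position, orientation): joint-space move of the TCP to a pose.
- ctrl.servo_line(position, frame=None, rate=0.15, contact_N=None): straight line of the TCP; frame=None keeps the orientation; rate is the mean speed in m/s. With contact_N (N) it stops when the force on the tool has changed by that much, and returns True; else False.
- ctrl.goto_joints(angles): joint-space move.
- ctrl.command_gripper(opening, newtons=None): finger opening in m; newtons is the grip in N (None keeps the last); returns when the fingers have stopped.
- ctrl.hold(seconds).
- ctrl.inverse_kinematics(position, orientation): joint angles nearest the present ones, or None.
- ctrl.sense(): the state.
- read_camera(name): name is "scene" or "side" or "wrist"; returns a dict with "pixels" (400x640x3 uint8, red, green, blue), "K" (3x3 intrinsics, pixels), "R" (3x3) and "t" (3): a world point X has camera coordinates R X + t. Camera axes: x right, y down, z forward; pixel columns grow to the right and rows downward; lengths in m; the calibration is good to about 2 mm. A picture is of the moment at which its call begins. There is no depth.
A pose or a line that the arm cannot do raises ctrl.MotionError and nothing moves.
- ctrl.finish_job(): hands the job in; it is judged then, once.
Trained networks look in a picture, given as the dict that the camera call returned (one of the last four; its "shot" number tells which), for a name from the list of things; names that differ only in an ending like _2 or _b are one class to them, and where a whole thing is asked for, a point or a joint stands for the part that bears it (a point fixed in the world has none). Each returns a list of dicts, best first, with "conf" (0 to 1); they miss things now and then, are a little off and sometimes report something else, mostly with a low value. They report only what shows in the picture. A call takes as long as a camera call.
- look_for(thing, picture): "point" ([x, y, z] in m, in world coordinates, good to about 4 mm: the middle of the surface that is visible of it).
The state is a dict: "clock": time; "q": joint angles; "joint_vel": joint speeds; "tau": joint torques, N m; "tool_pos": TCP position; "orientation": TCP orientation; "ft_force": force on the tool from outside, world axes, zero at the start; "ft_torque": the same for the moment, N m; "grip_width": finger opening in m; "grip_force": force on a finger pad.
Only numpy, scipy, OpenCV 4.12 (cv2) and the standard library are available. Lean on these libraries where they do the work, as an engineer would, in place of code of your own. Each camera call takes 0.05 s, during which the arm holds its last target. There are 200 camera calls.

## Working session

There is one attempt and no reset: what is moved stays moved. The work goes in short steps, each a Python script; the robot and the scene stay as the last script left them, time stands still between calls to the robot, and variables do not carry over. Pictures are saved under pics/ and viewed, at most 10 in all, crops included, and the job is handed in when it is done.

```bash
mkdir -p pics
python3 - <<'E'
from plant import ctrl, read_camera, look_for
import cv2,numpy as np
for n in ["scene","side"]:
    p=read_camera(n); cv2.imwrite(f"pics/{n}0.png",p["pixels"][:,:,::-1])
    print(n,p["K"].tolist(),np.round(p["R"],4).tolist(),p["t"])
    for o in ["slide_a","rack","petri_dish","tweezers","vial_amber","masking_tape","first_slot"]:
        try: print(o,[(np.round(d["point"],3).tolist(),round(d["conf"],2)) for d in look_for(o,p)][:6])
        except Exception as e: print(o,e)
print(ctrl.sense()["clock"])
E
```

```text
scene [[499.23717424054956, 0.0, 321.40360446364554], [0.0, 499.23717424054956, 213.03532920503824], [0.0, 0.0, 1.0]] [[0.7374, -0.6755, 0.0044], [-0.4962, -0.5461, -0.675], [0.4583, 0.4955, -0.7378]] [-0.39487221  0.36541516  1.08718943]
slide_a [([0.514, -0.216, 0.068], 0.85), ([0.457, -0.329, 0.062], 0.69), ([0.48, -0.29, 0.061], 0.6), ([0.493, -0.252, 0.066], 0.57)]
rack [([0.479, -0.254, 0.002], 0.84)]
petri_dish [([0.445, 0.007, 0.001], 0.66), ([0.512, -0.216, 0.071], 0.38)]
tweezers [([0.476, -0.286, 0.062], 0.53)]
vial_amber [([0.562, -0.368, 0.03], 0.71)]
masking_tape [([0.7, -0.228, 0.019], 0.86), ([0.479, -0.29, 0.061], 0.24)]
first_slot [([0.48, -0.256, -0.0], 0.72)]
side [[389.396508820507, 0.0, 322.7438483329184], [0.0, 389.396508820507, 200.8929414427852], [0.0, 0.0, 1.0]] [[0.477, 0.8789, 0.0007], [0.5152, -0.279, -0.8104], [-0.7121, 0.387, -0.5859]] [-0.30844014 -0.22295194  1.73037192]
slide_a [([0.504, -0.256, 0.063], 0.55), ([0.472, -0.325, 0.06], 0.5), ([0.529, -0.222, 0.066], 0.45), ([0.486, -0.291, 0.062], 0.41)]
rack [([0.499, -0.269, 0.004], 0.67)]
petri_dish [([0.579, -0.36, 0.028], 0.48), ([0.498, -0.272, 0.006], 0.37), ([0.503, -0.255, 0.063], 0.32)]
tweezers []
vial_amber []
masking_tape [([0.715, -0.225, 0.024], 0.68)]
first_slot [([0.494, -0.271, 0.007], 0.57)]
0.8
```

View scene.

Run:
```python
import cv2
a=cv2.imread("pics/scene0.png");b=cv2.imread("pics/side0.png")
cv2.imwrite("pics/s1.png",a)
c=a[120:320,200:460]; cv2.imwrite("pics/s2.png",cv2.resize(c,None,fx=3,fy=3,interpolation=cv2.INTER_CUBIC))
```

```text
(no output)
```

View pics/scene0.png

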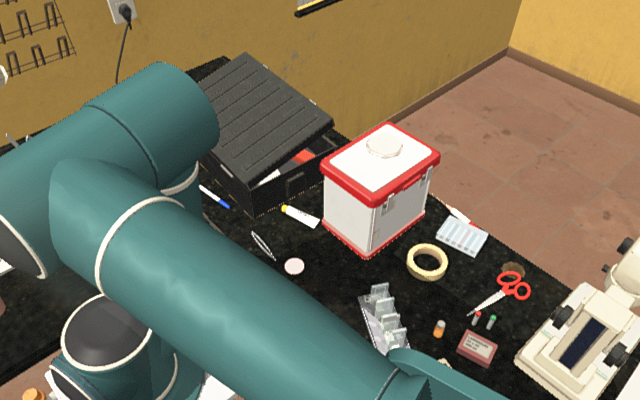

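View pics/side0.png

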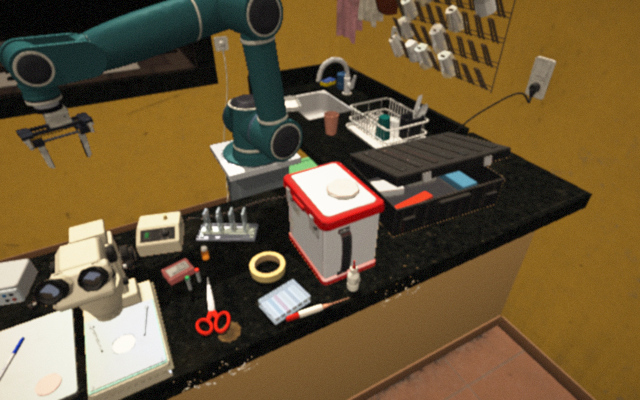

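```bash
cat > h.py <<'E'
from plant import ctrl, read_camera, look_for
import numpy as np, cv2
def cam_in_tool():
    p=read_camera("wrist"); s=ctrl.sense(); R=np.array(s["orientation"]);
    C=-p["R"].T@p["t"]; return R.T@p["R"].T, R.T@(C-np.array(s["tool_pos"])), p
E
python3 - <<'E'
from h import *
Rc,tc,p=cam_in_tool()
print(np.round(Rc,3).tolist(),np.round(tc,3),p["K"][0][0],p["K"][0][2],p["K"][1][2],ctrl.sense()["orientation"])
cv2.imwrite("pics/w0.png",p["pixels"][:,:,::-1])
# side cam floor pixels of instrument box
p=read_camera("side");K=np.array(p["K"]);R=p["R"];t=p["t"];C=-R.T@t
for u,v,z in [(140,256,0),(184,250,0),(138,228,.06),(182,222,.06),(180,212,.06),(135,217,.06)]:
    d=R.T@np.linalg.solve(K,[u,v,1]); print((u,v),np.round(C+d*(z-C[2])/d[2],3))
# candidate viewpoints
X=np.array([.45,.89,0]);X/=np.linalg.norm(X); T=np.array([.457,-.329,.055])
np.save("cam.npy",np.c_[Rc,tc])
for el in (30,40,50):
  for dist in (.25,.3,.35):
    for az in (-25,0,25,45):
      a=np.radians(az);e=np.radians(el)
      h=np.array([X[0]*np.cos(a)-X[1]*np.sin(a),X[0]*np.sin(a)+X[1]*np.cos(a),0])
      z=h*np.cos(e)-np.array([0,0,np.sin(e)]); Cp=T-dist*z
      for s in (1,-1):
        x=s*np.cross(z,[0,0,1]); x/=np.linalg.norm(x); Rw=np.c_[x,np.cross(z,x),z]
        Rt=Rw@Rc.T; pt=Cp-Rt@tc
        try:q=ctrl.inverse_kinematics(pt,Rt)
        except Exception as ex:q=None
        if q is not None: print(el,dist,az,s,np.round(pt,2),np.round(q,2))
E
```

```text
[[0.001, -0.959, -0.282], [1.0, 0.001, 0.0], [-0.0, -0.282, 0.959]] [ 0.079  0.001 -0.149] 277.76476025715107 319.37634489484935 197.62023179061904 [[ 9.60557914e-01  2.78080014e-01  1.58238722e-05]
 [ 2.78080015e-01 -9.60557913e-01 -4.52990314e-05]
 [ 2.60299037e-06  4.79126457e-05 -9.99999999e-01]]
(140, 256) [ 0.468 -0.538  0.   ]
(184, 250) [ 0.505 -0.414  0.   ]
(138, 228) [ 0.408 -0.52   0.06 ]
(182, 222) [ 0.443 -0.394  0.06 ]
(180, 212) [ 0.387 -0.389  0.06 ]
(135, 217) [ 0.345 -0.521  0.06 ]
30 0.25 -25 1 [ 0.39 -0.38  0.07] [-1.32  0.3   1.92  1.12  1.74 -0.74]
30 0.25 -25 -1 [ 0.41 -0.36  0.13] [-1.13 -0.04  1.91  0.74  1.5   2.77]
30 0.25 0 1 [ 0.42 -0.41  0.07] [-1.19  0.54  1.59  0.93  2.   -0.79]
30 0.25 0 -1 [ 0.43 -0.38  0.13] [-1.06  0.18  1.68  0.62  1.73  2.51]
30 0.25 25 1 [ 0.45 -0.42  0.07] [-1.03  0.73  1.3   0.74  2.25 -0.9 ]
30 0.25 25 -1 [ 0.46 -0.39  0.13] [-0.95  0.35  1.48  0.46  1.92  2.25]
30 0.25 45 1 [ 0.48 -0.42  0.07] [-0.9   0.84  1.12  0.54  2.43 -1.06]
30 0.25 45 -1 [ 0.48 -0.38  0.13] [-0.85  0.44  1.36  0.31  2.04  2.02]
30 0.3 -25 1 [ 0.35 -0
[... 3611 characters left out ...]
-1 [ 0.46 -0.39  0.18] [-0.88  0.15  1.53  0.27  1.77  2.31]
50 0.3 45 1 [ 0.49 -0.44  0.14] [-0.89  0.66  1.12  0.4   2.28 -1.1 ]
50 0.3 45 -1 [ 0.48 -0.39  0.18] [-0.8   0.23  1.45  0.18  1.84  2.04]
50 0.35 -25 1 [ 0.34 -0.42  0.17] [-1.35  0.04  1.84  0.87  1.74 -0.5 ]
50 0.35 0 1 [ 0.39 -0.46  0.17] [-1.21  0.33  1.5   0.74  1.98 -0.68]
50 0.35 0 -1 [ 0.42 -0.41  0.22] [-0.99  0.03  1.6   0.36  1.72  2.63]
50 0.35 25 1 [ 0.45 -0.47  0.17] [-1.04  0.56  1.2   0.58  2.2  -0.87]
50 0.35 25 -1 [ 0.45 -0.42  0.22] [-0.91  0.18  1.43  0.27  1.84  2.3 ]
50 0.35 45 1 [ 0.5  -0.47  0.17] [-0.91  0.7   1.    0.41  2.36 -1.07]
50 0.35 45 -1 [ 0.49 -0.42  0.22] [-0.82  0.27  1.33  0.18  1.91  2.03]
```

```bash
cat >> h.py <<'E'
def view_pose(T,X,el,dist,az,s):
    M=np.load("cam.npy");Rc,tc=M[:,:3],M[:,3]; a=np.radians(az);e=np.radians(el)
    h=np.array([X[0]*np.cos(a)-X[1]*np.sin(a),X[0]*np.sin(a)+X[1]*np.cos(a),0])
    z=h*np.cos(e)-np.array([0,0,np.sin(e)]); Cp=T-dist*z
    x=s*np.cross(z,[0,0,1]); x/=np.linalg.norm(x); Rw=np.c_[x,np.cross(z,x),z]
    Rt=Rw@Rc.T; return Cp-Rt@tc,Rt
def save(p,n):
    cv2.imwrite(f"pics/{n}.png",p["pixels"][:,:,::-1]); np.savez(f"pics/{n}.npz",K=p["K"],R=p["R"],t=p["t"])
E
python3 - <<'E'
from h import *
X=np.array([.45,.89,0]);X/=np.linalg.norm(X); T=np.array([.465,-.325,.06])
for n,(el,d,az) in {"v1":(45,.33,0),"v2":(68,.33,30)}.items():
    ctrl.move_to(*view_pose(T,X,el,d,az,-1)); ctrl.hold(.15)
    p=read_camera("wrist"); save(p,n); print(ctrl.sense()["clock"])
    for o in ["slide_a","rack"]: print(o,[(np.round(d["point"],3).tolist(),round(d["conf"],2)) for d in look_for(o,p)][:6])
p=read_camera("scene"); save(p,"sc")
E
```

```text
3.3583
slide_a [([0.479, -0.291, 0.079], 0.96), ([0.462, -0.324, 0.066], 0.8), ([0.497, -0.257, 0.082], 0.7), ([0.519, -0.22, 0.083], 0.67), ([0.568, -0.37, 0.027], 0.45)]
rack [([0.46, -0.322, 0.001], 0.68)]
4.1833
slide_a [([0.462, -0.325, 0.07], 0.75), ([0.522, -0.224, 0.069], 0.73), ([0.5, -0.257, 0.07], 0.64), ([0.478, -0.294, 0.071], 0.59)]
rack [([0.482, -0.309, 0.001], 0.7)]
```

View pics/v1.png

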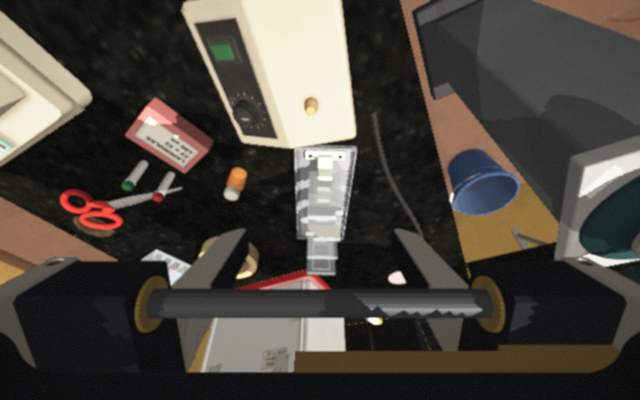

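View pics/v2.png

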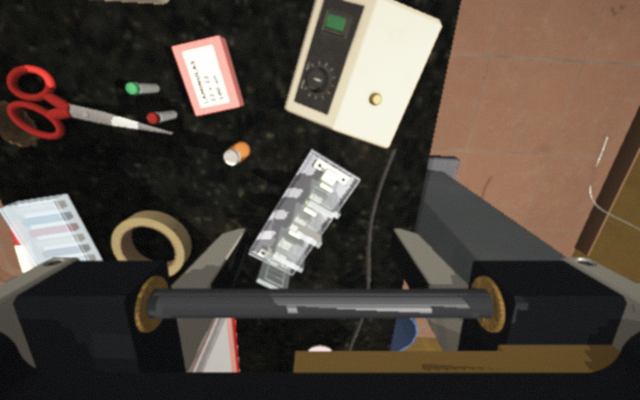

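Run:
```python
import cv2,numpy as np
a=cv2.imread("pics/v1.png")[140:280,280:370][::-1,::-1]; b=cv2.imread("pics/v2.png")[140:290,240:370][::-1,::-1]; c=cv2.imread("pics/sc.png")[270:390,340:440]
f=lambda i,h:cv2.resize(i,(int(i.shape[1]*h/i.shape[0]),h),interpolation=cv2.INTER_CUBIC)
o=np.hstack([f(a,590),f(b,470) if 0 else f(b,590)[:,:400]]); cv2.imwrite("pics/c1.png",o[:, :800]); print(o.shape)
cv2.imwrite("pics/c2.png",f(c,590))
```

```text
(590, 779, 3)
```

View pics/c1.png

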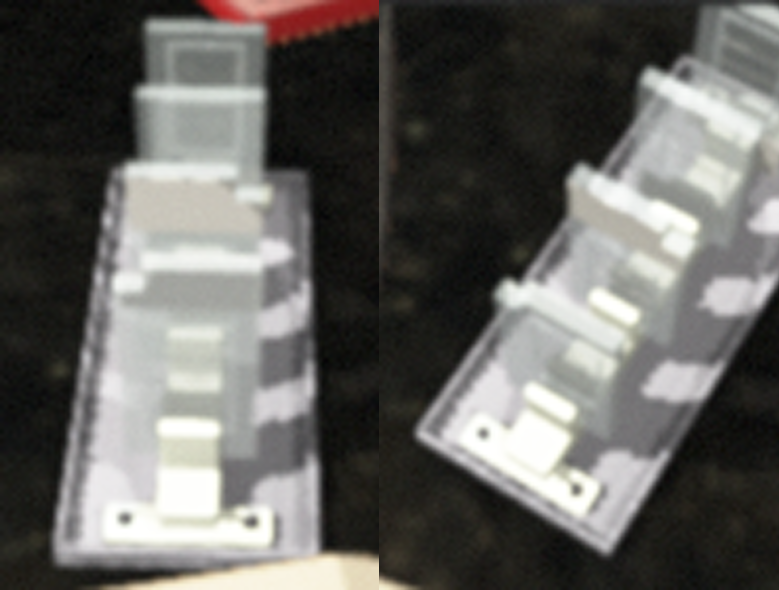

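View pics/c2.png

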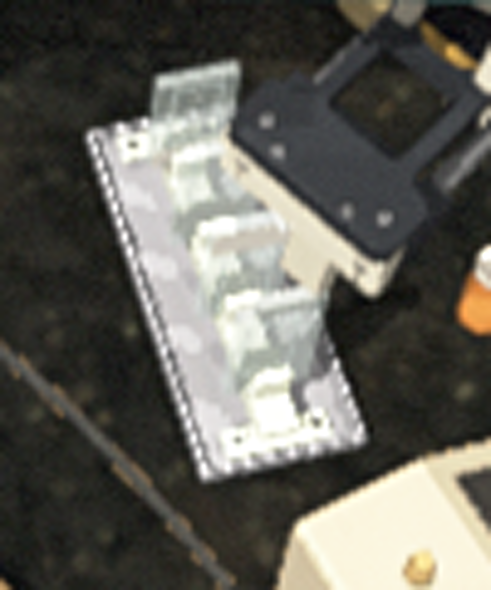

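```bash
cat > m.py <<'E'
import numpy as np,cv2
V={n:np.load(f"pics/{n}.npz") for n in("v1","v2")}
def px(n,cx,cy):
    return (369-cx/4.214,279-cy/4.214) if n=="v1" else (369-(cx-379)/3.933,289-cy/3.933)
def tri(a,b):
    P=[V[n]["K"]@np.c_[V[n]["R"],V[n]["t"]] for n in("v1","v2")]
    X=cv2.triangulatePoints(P[0],P[1],np.array(px("v1",*a)),np.array(px("v2",*b)));X=X[:3,0]/X[3]
    h=[(P[i]@np.r_[X,1]) for i in(0,1)]; e=[np.round(h[i][:2]/h[i][2]-px(("v1","v2")[i],*(a,b)[i]),1).tolist() for i in(0,1)]
    return np.round(X,4),e
def flat(n,c,z):
    v=V[n];C=-v["R"].T@v["t"];d=v["R"].T@np.linalg.solve(v["K"],[*px(n,*c),1]);return np.round(C+d*(z-C[2])/d[2],4)
E
python3 - <<'E'
from m import *
print("top right",tri((262,260),(625,338)));print("top notch",tri((145,260),(527,283)))
for n,c in [("v1",(57,560)),("v1",(318,555)),("v1",(118,168)),("v1",(308,172)),("v2",(418,432)),("v2",(612,552))]: print(n,flat(n,c,.008))
for n,c in [("v1",(262,260)),("v2",(625,338)),("v1",(145,260)),("v2",(527,283))]: print("top",n,flat(n,c,.092))
print("tray",tri((57,560),(418,432)),tri((318,555),(612,552)))
# instrument box top corner near the rack: v1 full px (278,147),(355,137); v2 (287,107),(387,147)
from h import *
def t2(a,b):
    P=[V[n]["K"]@np.c_[V[n]["R"],V[n]["t"]] for n in("v1","v2")]
    X=cv2.triangulatePoints(P[0],P[1],np.array(a,float),np.array(b,float));return (X[:3]/X[3]).ravel().round(3)
print("box",t2((254,143),(287,100)),t2((355,137),(388,145)))
# IK feasibility
Xr=np.array([.45,.89,0]);Xr/=np.linalg.norm(Xr);up=np.array([0,0,1.]);ys=np.cross(Xr,up)
S=np.c_[up,ys,Xr];F=np.c_[[0,-1,0],[1,0,0],[0,0,1.]]
for t in (-45,-30,-15,0,15,30,45):
  for s in (1,-1):
    a=np.radians(t);z=-up*np.cos(a)+ys*np.sin(a);y=s*Xr;G=np.c_[np.cross(y,z),y,z];Gf=F@S.T@G
    q=ctrl.inverse_kinematics([.463,-.326,.08],G)
    fs=[]
    for x in (.4,.5,.6):
      for yy in (-.5,-.35,-.2,0,.2):
        for zz in (.3,.4,):
          f=ctrl.inverse_kinematics([x,yy,zz],Gf)
          if f is not None: fs.append((x,yy,zz,np.round(f,2).tolist()))
    print(t,s,None if q is None else np.round(q,2),len(fs),fs[:3])
E
```

```text
top right (array([ 0.4801, -0.3304,  0.0895]), [[-0.1, -0.0], [0.0, 0.0]])
top notch (array([ 0.4524, -0.3152,  0.0888]), [[0.4, 0.2], [-0.3, -0.3]])
v1 [ 0.4104 -0.3389  0.008 ]
v1 [ 0.479  -0.3717  0.008 ]
v1 [ 0.5023 -0.1734  0.008 ]
v1 [ 0.5696 -0.2105  0.008 ]
v2 [ 0.4125 -0.3343  0.008 ]
v2 [ 0.4807 -0.3723  0.008 ]
top v1 [ 0.4786 -0.3329  0.092 ]
top v2 [ 0.48   -0.3316  0.092 ]
top v1 [ 0.4512 -0.3191  0.092 ]
top v2 [ 0.4523 -0.3164  0.092 ]
tray (array([ 0.4115, -0.3319, -0.0013]), [[0.5, 0.2], [-0.4, -0.4]]) (array([ 0.4802, -0.3713,  0.0063]), [[-0.6, -0.2], [0.4, 0.5]])
box [ 0.5   -0.427  0.055] [ 0.397 -0.394  0.074]
-45 1 [-0.61  0.45  1.43 -0.11  2.03 -1.72] 23 [(0.4, -0.5, 0.3, [-0.89, 0.77, 0.94, -0.65, 2.97, 2.5]), (0.4, -0.2, 0.3, [-0.62, 0.35, 1.53, 0.48, 2.79, -2.68]), (0.4, -0.2, 0.4, [-0.62, 0.27, 1.46, 0.79, 2.91, -2.36])]
-45 -1 [-0.61  0.45  1.43 -0.11  2.03  1.42] 24 [(0.4, -0.5, 0.3, [-0.89, 0.77, 0.94, -0.65, 2.97, -0.64]), (0.4, -0.35, 0.3, [-0.77, 0.54, 1.28, 0.05, 2.89, 0.05]), (0.4, -0.2, 0.3, [-0.62, 0.35, 1.53, 0.48, 2.79, 0.46])]
-30 1 [-0.62  0
[... 1919 characters left out ...]
0.3, [-1.2, 0.21, 1.71, 1.3, 2.2, -2.01])]
30 -1 [-0.72 -0.33  2.18  0.18  0.8   1.23] 28 [(0.4, -0.5, 0.3, [-1.27, 0.48, 1.36, 1.33, 2.29, 1.21]), (0.4, -0.5, 0.4, [-1.27, 0.41, 1.28, 1.45, 2.31, 1.4]), (0.4, -0.35, 0.3, [-1.2, 0.21, 1.71, 1.3, 2.2, 1.14])]
45 1 [-0.76 -0.44  2.33  0.42  0.53 -2.15] 27 [(0.4, -0.5, 0.3, [-1.33, 0.36, 1.52, 1.39, 2.09, -1.93]), (0.4, -0.5, 0.4, [-1.33, 0.29, 1.45, 1.47, 2.11, -1.76]), (0.4, -0.35, 0.3, [-1.27, 0.08, 1.86, 1.39, 2.02, -1.98])]
45 -1 [-0.76 -0.44  2.33  0.42  0.53  0.99] 27 [(0.4, -0.5, 0.3, [-1.33, 0.36, 1.52, 1.39, 2.09, 1.21]), (0.4, -0.5, 0.4, [-1.33, 0.29, 1.45, 1.47, 2.11, 1.39]), (0.4, -0.35, 0.3, [-1.27, 0.08, 1.86, 1.39, 2.02, 1.17])]
```

```bash
cat > g.py <<'E'
import numpy as np
Xr=np.array([.486,.874,0]);Xr/=np.linalg.norm(Xr);up=np.array([0,0,1.])
base=np.array([.4617,-.3256,.016]);top=np.array([.4621,-.3218,.092])
sx=up+Xr*((top-base)@Xr)/.076;sx/=np.linalg.norm(sx);ys=np.cross(Xr,up);sz=np.cross(sx,ys)
S=np.c_[sx,ys,sz];F=np.c_[[0,-1,0],[1,0,0],[0,0,1.]]
z=-sx;y=-sz;G=np.c_[np.cross(y,z),y,z];Gf=F@S.T@G
mid=(top+base)/2+np.array([0,0,0])
def tcp(h): return mid+sx*(h-.054)
E
python3 - <<'E'
from h import *; from g import *
print(S.round(3).tolist(),tcp(.073))
ctrl.command_gripper(.028,20)
ctrl.move_to(tcp(.19),G)
print(ctrl.sense()["clock"],ctrl.servo_line(tcp(.073),rate=.08,contact_N=6),ctrl.sense()["tool_pos"])
p=read_camera("wrist");save(p,"g1")
p=read_camera("side");save(p,"g1s")
p=read_camera("scene");save(p,"g1c")
s=ctrl.sense();print(s["clock"],s["ft_force"],s["grip_width"])
a=cv2.imread("pics/g1.png")
b=cv2.imread("pics/g1s.png")[150:270,150:290];c=cv2.imread("pics/g1c.png")[260:400,330:470]
cv2.imwrite("pics/g1m.png",np.vstack([cv2.resize(a,(480,300)),np.hstack([cv2.resize(b,(240,206)),cv2.resize(c,(240,206))])]))
E
```

```text
[[0.022, 0.874, 0.485], [0.04, -0.486, 0.873], [0.999, 0.0, -0.046]] [ 0.46232666 -0.32293272  0.07297971]
6.3333 False [ 0.4625245  -0.32306793  0.07348011]
8.1 [0.81847022 0.18045144 0.0326864 ] 0.027720623102008405
```

View pics/g1m.png

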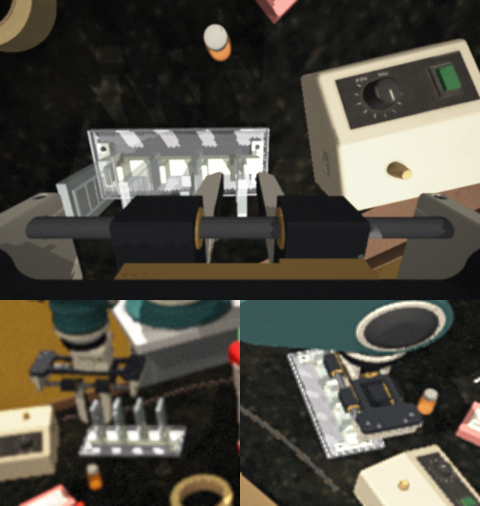

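The wrist view shows both fingertips, at (212,185) and (268,185) in the mosaic, either side of the first slide at (242,195). The body is clear of the instrument box, so I'll grip and lift.

Run:
```python
from h import *; from g import *
ctrl.command_gripper(.0,20); s=ctrl.sense();print(s["grip_width"],s["grip_force"],s["ft_force"])
ctrl.servo_line(tcp(.12),rate=.06); ctrl.servo_line(tcp(.33),rate=.15)
s=ctrl.sense();print(s["clock"],s["grip_width"],s["grip_force"],s["ft_force"])
ctrl.move_to([.45,-.35,.36],Gf); ctrl.hold(.3)
s=ctrl.sense();print(s["clock"],s["grip_width"],s["tool_pos"],np.round(s["orientation"],3))
out=[]
for n in("wrist","scene","side"):
    p=read_camera(n);save(p,"f_"+n)
    X=p["R"]@np.array([.45,-.33,.36])+p["t"];u=p["K"]@X;u=(u/u[2])[:2];print(n,u)
    im=p["pixels"][:,:,::-1]
    if n!="wrist":
        c=np.clip(u.astype(int),[75,75],[565,325]);im=im[c[1]-75:c[1]+75,c[0]-75:c[0]+75]
        out.append(cv2.resize(im,(300,300),interpolation=cv2.INTER_CUBIC))
    else: out.append(cv2.resize(im,(480,300)))
cv2.imwrite("pics/fm.png",np.vstack([np.hstack([out[0],np.zeros((300,120,3),np.uint8)]),np.hstack(out[1:])]))
```

```text
0.006144240866130935 19.999199953163043 [3.10296607 4.47334067 0.85330874]
11.075 0.005511594292502401 19.999665431678295 [-0.90279413  0.04400781 -0.28150601]
12.5917 0.005944434297404542 [ 0.45019401 -0.3493922   0.36056128] [[ 1.     0.    -0.001]
 [ 0.001 -0.001  1.   ]
 [ 0.    -1.    -0.001]]
wrist [319.60468503 241.07964407]
scene [414.64803882 258.8607372 ]
side [183.33553722 131.54417259]
```

View pics/fm.png

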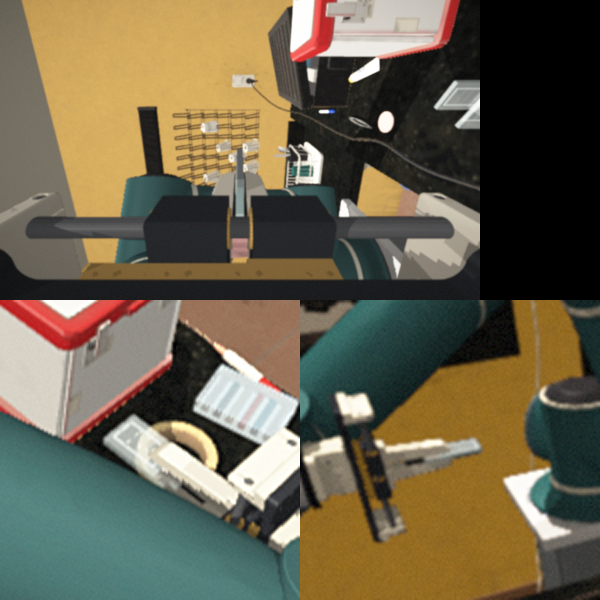

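Run:
```python
from h import *
a=cv2.imread("pics/f_scene.png");v=np.load("pics/f_scene.npz")
c=np.array([.45,-.35+.019,.36])
pts=[]
for sx,sy in [(38,-20),(38,20),(-38,20),(-38,-20),(30,-20),(30,-12),(38,-12)]:
    X=c+np.array([sy,-sx,0])/1000+[0,0,.003];u=v["K"]@(v["R"]@X+v["t"]);pts.append((u/u[2])[:2])
pts=np.array(pts);print(pts.round())
o=cv2.resize(a[215:305,360:460],(800,720)[:2] if 0 else (660,594),interpolation=cv2.INTER_CUBIC)
for p in (pts-[360,215])*6.6: cv2.circle(o,tuple(p.astype(int).tolist()),2,(0,0,255),-1)
cv2.imwrite("pics/z.png",o)
```

```text
[[425. 278.]
 [440. 265.]
 [406. 240.]
 [391. 251.]
 [421. 275.]
 [424. 272.]
 [428. 275.]]
```

View pics/z.png

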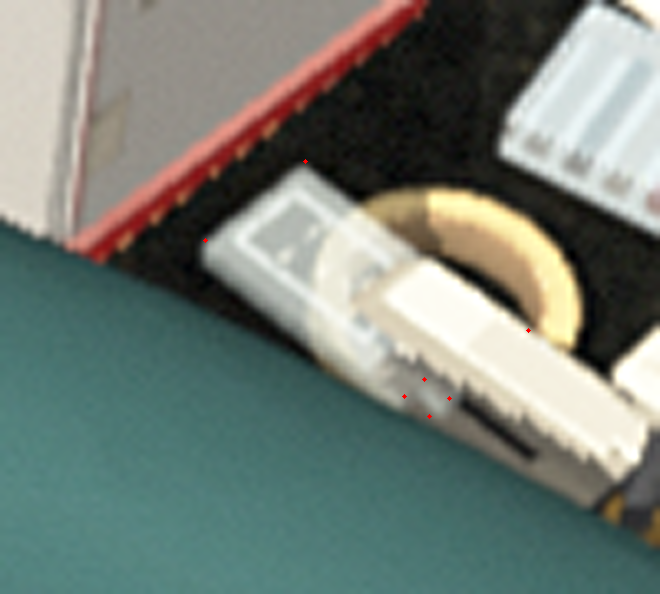

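Run:
```python
from plant import ctrl
s=ctrl.sense();print(s["clock"],s["grip_width"],s["grip_force"]);print(ctrl.finish_job())
```

```text
12.7417 0.005964963640861532 19.99978344887495
the job is handed in; nothing more can be done
None
```

The job is handed in at 12.7 s: the first-slot slide is held level at about 0.36 m, frosted end to the right, label face up. The label side rests on the notch as seen in the rack (top left, from the slot-1 end), as the gripper and arm hid that corner in the final view.

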